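# Refit the control knob of a lidded gas hob and hold it pressed

## Task

The hob's control knob has been washed and lies on the white tray. First swing the latch lever on the hob's front rim fully aside, then raise the glass lid until it stands upright by itself; after that fit the knob onto the bare D-shaped spindle, flat to flat, push it fully home, and press it right down against the tap's spring, as for a spark test. Leave the rolling pin, spatula and teaspoon where they lie, and finish while still holding the knob and keeping it pressed in.

Things in the scene. Friction and masses are not known exactly. Their poses are not given: they have to be found in the camera images.
- hob: fixed steel one-burner gas hob, 250 (x) x 300 (y) x 78 mm, on a marble slab 20 mm thick. Origin: centre of underside; front (-x) faces the robot, +x its rear, +y its left. A well 50 mm deep (x -90..100, y -138..138, deck 28 above underside) holds burner and pan support at (12, 45), within 85 mm of there, 70 high, and the tap spindle at (-45, -90), front right. Rim 78 high
- latch (a joint): angle of the latch lever about the upright pivot (rad): 0 = latched, tongue over the front edge of the lid; grows as the finger peg swings from the front towards the hob's left (+y), up to 1.75; from about 1.2 the tongue is clear of the lid, which it holds shut until then. It stays where it is left; light friction
- latch_pivot (a point): point on the pivot axis of the latch lever at the lever's underside (85.5 mm above the hob's underside), on the front rim, hob x -112, y 85 mm. Its axes turn with the lever
- latch_peg (a point): mid-height of the upright round finger peg (diameter 12, 24 mm high) at the outer end of the latch lever, 34 mm from the pivot axis; latched it stands in front of the pivot (towards -x of the hob). The lever below it is 10 mm wide and 5 mm thick, its upper face 12 mm below this point
- lid (a joint): opening angle of the glass lid about its hinge along the rear rim (rad): 0 = shut, 1.57 = upright, stop at 1.75. Stiff hinge: the lid stays at any angle; about 4 to 8 N at the handle moves it
- lid_hinge (a point): middle of the lid's hinge line at the lid's underside, which runs along y of the hob at its rear rim (hob x 108, 78.5 mm above the hob's underside). The lid is 205 mm long from here to its front edge, 280 mm wide and 6 mm thick. Axes turn with the lid: at angle 0 they are those of the hob
- lid_handle (a point): middle of the lid's bar handle: round bar of diameter 10, 70 mm long along y, its centre line 29 mm above the glass and 180 mm from the hinge line, on a post at either end. Axes turn with the lid
- tap (a joint): how far the spindle is pressed in (m): 0 = out, 0.005 = fully in. Spring: about 5 N to start, 10.5 N when fully in. The spindle does not turn
- spindle_tip (a point): centre of the spindle's tip (it goes down with the spindle). D-shaped brass spindle of diameter 12 standing 26 mm out of the deck of the well, tip bevelled over 3 mm; one flat along it, 2 mm from the axis, facing +x of this frame (the hob's rear). Axes are those of the hob
- knob: loose black knob, upright on the tray. Origin: centre of underside, on its axis. Skirt diameter 42, 6 mm high; above it a flat-sided grip bar 18 mm wide (y), 38 long (x), up to 32 mm above the underside; its pointed end with a white line is +x. D-shaped bore from below, 18 mm deep, 0.5 mm wider all round than the spindle, its flat on the +x side: on the spindle the point shows to the hob's rear
- knob_seat (a point): middle of the blind end of the knob's bore, 18 mm above its underside; meets the spindle tip when the knob is fully home. Axes of the knob
- knob_pointer (a point): top of the pointed end of the knob's grip bar, 20 mm from the knob's axis towards +x, 32 mm above its underside
- tray: white melamine tray 200 x 150 mm, lip 14 mm high, floor 4 mm thick, loose on the slab. Origin: centre of its underside
- rolling_pin: beech rolling pin 380 mm long, diameter 48, lying on the slab to the left of the hob; leave it alone. Origin: under its middle as built; long axis x
- spatula: orange silicone spatula 265 mm long, 10 mm high, lying flat to the right of the tray; leave it alone. Long axis x
- teaspoon: steel teaspoon 115 mm long, 7 mm high, lying on the slab between the hob and the rolling pin; leave it alone. Long axis x

How it is judged:
On the way, in this order (a step that is already met when the one before it is completed fails the run):
1. the latch lever is swung aside, with the lid still shut (value of joint latch above 1.2 rad and value of joint lid below 0.1 rad), for 0.2 s.
2. the lid stands upright and nobody touches it (value of joint lid above 1.35 rad and contact force between each of the arm, the fingers and lid below 0.1 N), for 0.3 s.
At the end, for the whole second after the job is handed in: Latch aside (over 1.15 rad), lid standing (over 1.3 rad); knob home on the spindle (bore end within 2 mm of the tip, axes within 3 mm, upright within 0.12 rad, point to the hob's rear within 0.35 rad); fingers on the knob (over 2 N) keep the spindle in by over 3.5 of its 5 mm (value of joint latch above 1.15 rad and value of joint lid above 1.3 rad and horizontal distance between knob_seat and spindle_tip below 0.003 m and z of knob_seat in the frame of spindle_tip below 0.002 m and x of knob_pointer in the frame of spindle_tip above 0.01 m and angle between the x axis of knob_seat and the x axis of spindle_tip, either way round below 0.35 rad and angle between knob's own z axis and vertical below 0.12 rad and value of joint tap above 0.0035 m and contact force between the fingers and knob above 2 N); the arm keeps its last pose, push and grip.
It fails at once if the rolling pin, spatula or teaspoon is shifted by more than 30 mm (distance of any of rolling_pin, spatula, teaspoon from where it was at the start of the episode above 0.03 m).
It also fails if it takes over 72 s, if anything falls off the work surface, if the arm or the gripper's body presses on something with over 40 N, if the wrist force passes 120 N, or if a joint passes its speed limit or range.

## Robot

A 6-joint arm with a two-finger parallel gripper is mounted at the origin on the work surface. World frame = base frame: x ahead of the robot, y to its left, z up, the work surface at z = 0. Lengths are in m, angles in rad, forces in N, time in s.
With the tool pointing down it reaches from about 0.375 to 0.9 m from the base axis. Payload 3.1 kg.
Tool frame: the origin (TCP) lies at the centre of the arm's flange, where the gripper is bolted on; the fingertips stand robot.tip_extent ahead of it and the grasp point (between the pads) lies 164 mm ahead of it (robot.tip_extent is the distance from the TCP to the fingertips, in m); z points along the fingers, y is the line along which they close (so a half turn about z gives the same grasp; the last joint's range is limited). The gripper opens to 87 mm and grips with 3 to 60 N. Pads are 19 mm wide; open, the fingers measure 117 mm over their backs; the gripper's body (75 mm by 190 mm) begins 51 mm behind the grasp point.
Start: joints at [1.129, 0.527, 1.433, -0, 1.181, -0.178], TCP at [0.162, 0.604, 0.405] pointing down, gripper open.
Joint ranges: [-3.08, 3.08], [-0.75, 2.2], [0.22, 2.44], [-1.43, 4.57], [0, 2.65], [-2.85, 2.85]. Speed limits (rad/s): [2.79, 2.79, 3.14, 3.14, 3.14, 3.14].

## Interface

Orientations are given as a unit quaternion [x, y, z, w].
In Python, from rig import get_obs, camera, hand_in, cut_out, robot gives the robot as it stands.
- The arm moves only by the tool step_arm, never from a script. Its argument "rows" is a list of rows, each a list of 6 numbers: the shift along the world's x, y, z in m, then the turn, a rotation vector about the world's x, y, z in degrees. A call has 1 to 12 rows; each row shifts and turns the commanded pose from where the row before left it; what a row does not reach is not made up. A row lasts 1/8 s, in which the tool goes at most 62.5 mm and 10.7 degrees, less where a joint would pass 70% of its speed; a pose out of reach is approached as far as the arm can. A call is refused whole if a number of a shift passes 0.0625 or a number of a turn 10.7, either way. A call with a gripper value outside its range is refused whole. "jaw" is the finger opening in m, from 0 to 0.087, set as the call begins (left out, the last holds). The fingers move at their own pace and stop on an object; "squeeze" is the grip in N (left out, the last holds). Time passes only in rows, so rows that do not move let the fingers close. It gives the time, the measured TCP pose, the force, the opening and the grip force at its end, in the units of the state.
- get_obs(): the state, without advancing time (a new reading comes with each control period).
- camera(name): name is "scene" or "side" or "wrist"; returns a dict with "pixels" (420x560x3 uint8, blue, green, red), "depth" (420x560 float32, m along the optical axis (not along the pixel's ray), 0 where there is no reading), "fov_y" (degrees; the focal length in pixels is half the picture's height over the tangent of half this angle, whatever the lens; pixels are square), "cx", "cy" (the principal point, pixels), "extrinsics" (4x4, takes a point from camera to world coordinates); the wrist camera has in their place "mount" (4x4, takes a point from camera to tool coordinates, whose origin is the TCP and whose axes are the flange's). Camera axes: x right, y up, looking along -z (the intrinsics and any distortion apply to the point x, -y, -z); pixel columns grow to the right and rows downward; lengths in m; the calibration is good to about 2 mm. The wrist camera is an equidistant fisheye: a pixel r from the principal point sees the ray r / f radians off the axis. A picture is of the moment at which its call begins: read the wrist's pose just before it.
- hand_in(): hands the job in; it is judged then, once.
Trained networks look in the newest picture that a camera, given by its name, has taken for a name from the list of things; names that differ only in an ending like _2 or _b are one class to them, and where a whole thing is asked for, a point or a joint stands for the part that bears it (a point fixed in the world has none). Each returns a list of dicts, best first, with "confidence" (0 to 1); they miss things now and then, are a little off and sometimes report something else, mostly with a low value. They report only what shows in the picture. A call takes as long as a camera call.
- cut_out(label, camera): "region" (420x560 bool, what is visible of it) and "extent" ([centre column, centre row, width, height] in pixels, round what is visible of it).
The state is a dict: "time": time; "q": joint angles; "joint_velocities": joint speeds; "joint_torque": joint torques, N m; "position": TCP position; "tool_rot": TCP orientation; "ft_force": force on the tool from outside, world axes, zero at the start; "moment": the same for the moment, N m; "grip_width": finger opening in m; "grip_force": force on a finger pad.
Only numpy, scipy, OpenCV 4.12 (cv2) and the standard library are available. Lean on these libraries where they do the work, as an engineer would, in place of code of your own. Each camera call takes 0.05 s, during which the arm holds its last target. There are 200 camera calls.

## Working session

There is one attempt and no reset: what is moved stays moved. The work goes in short steps, Python scripts to look and compute and a tool call to move; the robot and the scene stay as the last step left them, time stands still between calls to the robot, and variables do not carry over. Pictures are saved under pics/ and viewed, at most 10 in all, crops included, and the job is handed in when it is done.

Besides the shell and the picture viewer there is one more tool, called as a command line: name --pt "numbers of a row" for each row, then --argument value for the rest. step_arm: Moves the arm, as the interface text tells. Its arguments: {"type":"object","properties":{"rows":{"type":"array"},"jaw":{"type":"number"},"squeeze":{"type":"number"}},"required":["rows"]}

```bash
mkdir -p pics; ls; cat > h.py <<'E'
import numpy as np, cv2
from rig import get_obs, camera, hand_in, cut_out, robot
from scipy.spatial.transform import Rotation as R
def cloud(c):
    h,w=c["depth"].shape; f=h/2/np.tan(np.radians(c["fov_y"])/2)
    v,u=np.mgrid[:h,:w]; d=c["depth"]
    p=np.stack([(u-c["cx"])/f*d,-(v-c["cy"])/f*d,-d,np.ones_like(d)],-1)
    return (p@np.array(c["extrinsics"]).T)[...,:3]
E
python3 - <<'E'
from h import *
o=get_obs();print(o, robot.tip_extent)
for n in("scene","side"):
    c=camera(n);cv2.imwrite(f"pics/{n}0.png",c["pixels"]);P=cloud(c);np.save(n+"0.npy",P)
    print(n,np.round(c["extrinsics"],3).tolist())
    for l in("hob","latch_peg","lid","lid_handle","knob","tray","rolling_pin","spatula","teaspoon"):
        for r in cut_out(l,n)[:2]:
            m=r["region"]&(c["depth"]>0);q=P[m]
            if len(q):print(l,round(r["confidence"],2),np.round(r["extent"]),len(q),"med",np.round(np.median(q,0),4),"lo",np.round(np.percentile(q,2,0),3),"hi",np.round(np.percentile(q,98,0),3))
E
```

```text
pics
{'time': 0.0, 'q': array([ 1.12949996e+00,  5.28456094e-01,  1.43389302e+00, -5.61449829e-06,
        1.18140694e+00, -1.78490377e-01]), 'joint_velocities': array([ 0.00040604,  0.00119079,  0.00134915, -0.00027144, -0.00010113,
        0.00022222]), 'joint_torque': array([-6.64363452e-04, -4.40042996e+01, -1.76592672e+01,  6.32340624e-02,
        5.82202524e-02, -1.55832513e-04]), 'position': array([0.16218676, 0.60323386, 0.40378036]), 'tool_rot': array([ 1.31024036e-01,  9.91378602e-01, -1.03096412e-03, -3.27399175e-04]), 'ft_force': array([-0.14527908, -1.12552721,  0.12716885]), 'moment': array([ 0.01713621, -0.01043853,  0.02317598]), 'grip_force': 0.0, 'grip_width': 0.08737026805308064} 0.1822
scene [[0.691, -0.482, 0.538, 1.237], [0.723, 0.46, -0.516, -0.617], [0.002, 0.745, 0.667, 0.901], [0.0, 0.0, 0.0, 1.0]]
hob 0.81 [306. 215. 138. 117.] 8746 med [0.6529 0.0438 0.1042] lo [ 0.503 -0.075  0.038] hi [0.766 0.227 0.112]
latch_peg 0.68 [286. 166.  16.  14.] 69 med [0.4709 0.1442 0.1131] lo [0.458 0.138 0.108] hi [0.507 0.154 0.135]
lid 0.67 [305. 204. 117.  84.] 5155 med
[... 1610 characters left out ...]
0. 298.  22.  22.] 211 med [ 0.4849 -0.3028  0.0419] lo [ 0.468 -0.316  0.023] hi [ 0.508 -0.285  0.058]
tray 0.67 [296. 298.  83.  67.] 2882 med [ 0.4848 -0.2772  0.024 ] lo [ 0.393 -0.358  0.019] hi [ 0.591 -0.203  0.035]
tray 0.57 [300. 296.  12.  19.] 207 med [ 0.4853 -0.3024  0.0421] lo [ 0.468 -0.316  0.023] hi [ 0.507 -0.271  0.058]
rolling_pin 0.58 [195. 163.  86.  37.] 1023 med [0.5292 0.454  0.0521] lo [0.356 0.439 0.017] hi [0.712 0.539 0.069]
spatula 0.89 [368. 348.  71.  56.] 952 med [ 0.5856 -0.5159  0.0272] lo [ 0.432 -0.537  0.022] hi [ 0.654 -0.486  0.032]
spatula 0.73 [301. 297.  12.  21.] 185 med [ 0.486  -0.3033  0.0443] lo [ 0.469 -0.316  0.025] hi [ 0.506 -0.288  0.058]
```

View picture.

```bash
cat > fit.py <<'E'
from h import *
for n in("scene","side"):
    P=np.load(n+"0.npy")
    for nm,lo,hi,box in(("rim+lid",.09,.113,(.4,.85,-.2,.33)),("handle",.123,.15,(.52,.7,-.1,.25)),("peg",.112,.15,(.42,.52,.08,.2)),("knobtop",.046,.066,(.44,.54,-.35,-.25)),("tray",.015,.04,(.35,.63,-.38,-.17))):
        m=(P[...,2]>lo)&(P[...,2]<hi)&(P[...,0]>box[0])&(P[...,0]<box[1])&(P[...,1]>box[2])&(P[...,1]<box[3])
        q=P[m]
        if len(q)<5: print(n,nm,len(q));continue
        r=cv2.minAreaRect(q[:,:2].astype(np.float32)*1000)
        print(n,nm,len(q),np.round(r[0],1),np.round(r[1],1),round(r[2],1),"z",np.round(np.percentile(q[:,2],[2,50,98]),4))
a=cv2.imread("pics/scene0.png")[110:360,80:400];b=cv2.imread("pics/side0.png")[130:380,150:420]
cv2.imwrite("pics/a.png",np.hstack([cv2.resize(a,(410,320),interpolation=cv2.INTER_CUBIC),cv2.resize(b,(346,320),interpolation=cv2.INTER_CUBIC)]))
E
python3 fit.py
```

```text
scene rim+lid 6675 [609.5  86.9] [278.3 306.9] 11.5 z [0.0938 0.1051 0.1096]
scene handle 96 [552.2  73.4] [10.3 78.6] 10.6 z [0.1238 0.1373 0.1416]
scene peg 53 [487.6 146.5] [62.1 15.5] 5.9 z [0.1124 0.1178 0.1375]
scene knobtop 112 [ 494.5 -291.9] [41.2 19.4] 14.3 z [0.0477 0.0557 0.0596]
scene tray 6503 [ 490. -275.] [279.8 209.9] 0.0 z [0.0178 0.0231 0.0349]
side rim+lid 4246 [606.2  81.1] [278.8 303.9] 11.3 z [0.0922 0.1028 0.1085]
side handle 68 [547.5  67.1] [13.  79.9] 9.6 z [0.1254 0.1357 0.1403]
side peg 31 [483.5 141.9] [62.7 13.7] 4.6 z [0.1125 0.1214 0.1344]
side knobtop 96 [ 490.6 -296. ] [44.9 18.6] 21.2 z [0.0473 0.0552 0.0587]
side tray 5636 [ 490. -275.] [279.8 209.9] 0.0 z [0.0162 0.0219 0.0344]
```

View pics/a.png

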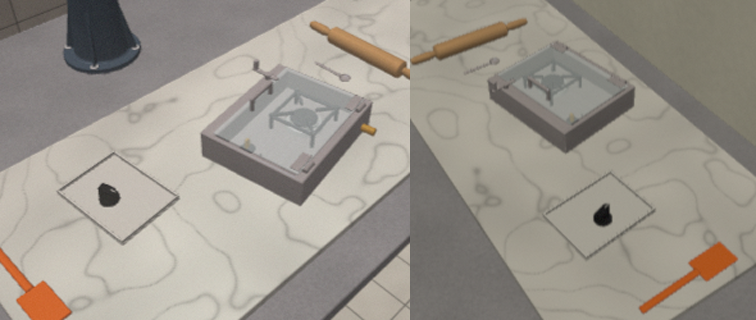

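step_arm --pt "0.0253 -0.0409 0 0 0 -5.3" --pt "0.0253 -0.0409 0 0 0 -5.3" --pt "0.0253 -0.0409 0 0 0 -5.3" --pt "0.0253 -0.0409 0 0 0 -5.3" --pt "0.0253 -0.0409 0 0 0 -5.3" --pt "0.0253 -0.0409 0 0 0 -5.3" --pt "0.0253 -0.0409 0 0 0 -5.3" --pt "0.0253 -0.0409 0 0 0 -5.3" --pt "0.0253 -0.0409 0 0 0 -5.3" --pt "0.0253 -0.0409 0 0 0 -5.3" --pt "0.0253 -0.0409 0 0 0 -5.3" --pt "0.0253 -0.0409 0 0 0 -5.3" --jaw 0 --squeeze 20

```text
time: 2.5
position: [0.4667, 0.1112, 0.405]
tool_rot: [0.635, 0.772, 0.0, 0.0]
ft_force: [0.9, 0.5, 0.1]
grip_width: 0.0004
grip_force: 0.0
```

```bash
cat >> h.py <<'E'
H0=np.array([.621,.0855]);YAW=np.radians(11.4)
def h2w(x,y):
    c,s=np.cos(YAW),np.sin(YAW);return H0+np.array([c*x-s*y,s*x+c*y])/1000
def st():
    o=get_obs();r=R.from_quat(o["tool_rot"]);y=r.as_matrix()[:,1];z=r.as_matrix()[:,2]
    print("t",round(o["time"],2),"p",np.round(o["position"],4),"yawY",round(np.degrees(np.arctan2(y[1],y[0])),2),"z",np.round(z,3),"F",np.round(o["ft_force"],1),"w",round(o["grip_width"],4),"g",round(o["grip_force"],1),"q",np.round(o["q"],2));return o
def wcloud(c,o):
    h,w=c["depth"].shape;f=h/2/np.tan(np.radians(c["fov_y"])/2)
    v,u=np.mgrid[:h,:w];a=u-c["cx"];b=v-c["cy"];r=np.hypot(a,b)+1e-9;t=r/f;d=c["depth"]
    k=d*np.tan(np.minimum(t,1.5))/r
    p=np.stack([a*k,-b*k,-d,np.ones_like(d)],-1)
    T=np.eye(4);T[:3,:3]=R.from_quat(o["tool_rot"]).as_matrix();T[:3,3]=o["position"]
    return (p@(T@np.array(c["mount"])).T)[...,:3]
E
python3 - <<'E'
from h import *
o=st();c=camera("wrist");cv2.imwrite("pics/w1.png",c["pixels"]);P=wcloud(c,o)
c0,s0=np.cos(YAW),np.sin(YAW)
X=(P[...,:2]-H0)*1000;hx=c0*X[...,0]+s0*X[...,1];hy=-s0*X[...,0]+c0*X[...,1]
for nm,lo,hi,b in(("handle",.125,.15,(-95,-50,-50,50)),("peg",.122,.145,(-165,-125,60,110)),("rimlid",.092,.11,(-160,160,-190,190))):
    m=(P[...,2]>lo)&(P[...,2]<hi)&(hx>b[0])&(hx<b[1])&(hy>b[2])&(hy<b[3])&(c["depth"]>0)
    if m.sum()>4:
        q=np.stack([hx[m],hy[m]],1);r=cv2.minAreaRect(q.astype(np.float32));print(nm,m.sum(),np.round(np.median(q,0),1),np.round(r[0],1),np.round(r[1],1),round(r[2],1),np.percentile(P[m][:,2],[2,50,98]).round(4))
for p in((-146,69.5),(-155,96),(-150,108),(-139,117),(-130,119)):print(p,h2w(*p).round(4))
E
```

```text
t 2.5 p [0.4667 0.1112 0.405 ] yawY 11.15 z [ 0.001  0.    -1.   ] F [0.9 0.5 0.1] w 0.0004 g 0.0 q [ 0.    0.33  1.79  0.    1.02 -0.19]
handle 370 [-75.8  31.2] [-74.5  28.4] [ 9.7 27.1] 0.6 [0.1271 0.1379 0.14  ]
peg 206 [-148.1   89.1] [-147.7   88.5] [11.5 11.4] 30.3 [0.1226 0.135  0.1366]
rimlid 37665 [-11.4  68.5] [-16.5  14.6] [274.1 278.4] 89.7 [0.0972 0.1051 0.1079]
(-146, 69.5) [0.4641 0.1248]
(-155, 96) [0.4501 0.149 ]
(-150, 108) [0.4526 0.1617]
(-139, 117) [0.4616 0.1727]
(-130, 119) [0.47   0.1765]
```

View pics/w1.png

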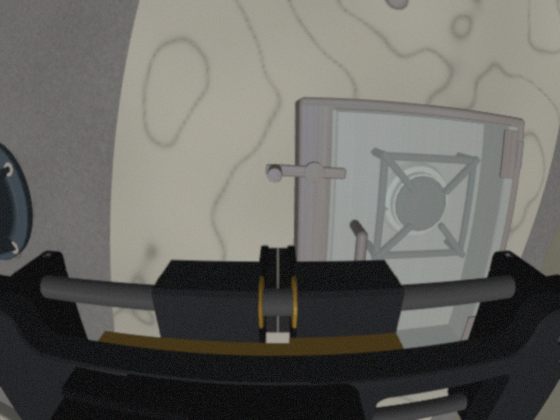

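step_arm --pt "0 0 -0.03 0 0 0" --pt "0 0 -0.04 0 0 0" --pt "0 0 -0.036 0 0 0" --pt "0 0 0 0 0 0" --pt "-0.004 0.014 0 0 0 0" --pt "-0.007 0.012 0 0 0 0" --pt "-0.007 0.012 0 0 0 0" --pt "0.0025 0.013 0 0 0 0" --pt "0.009 0.011 0 0 0 0" --pt "0.008 0.004 0 0 0 0" --pt "0 0 0 0 0 0" --pt "0 0 0 0 0 0"

```text
time: 4.05
position: [0.4682, 0.1785, 0.2988]
tool_rot: [0.634, 0.773, 0.001, 0.001]
ft_force: [0.8, 0.1, -0.2]
grip_width: 0.0002
grip_force: 0.0
```

```bash
sed -i 's/H0=np.array(\[.621,.0855\])/H0=np.array([.6185,.0885])/' h.py
cat > look.py <<'E'
from h import *
import sys
o=st();c=camera("wrist");cv2.imwrite(sys.argv[1],c["pixels"])
P=wcloud(c,o);c0,s0=np.cos(YAW),np.sin(YAW)
X=(P[...,:2]-H0)*1000;hx=c0*X[...,0]+s0*X[...,1];hy=-s0*X[...,0]+c0*X[...,1]
for nm,lo,hi,b in(("handle",.125,.15,(-95,-50,-50,50)),("peg",.125,.145,(-165,-80,60,140))):
    m=(P[...,2]>lo)&(P[...,2]<hi)&(hx>b[0])&(hx<b[1])&(hy>b[2])&(hy<b[3])&(c["depth"]>0)
    if m.sum()>4:
        q=np.stack([hx[m],hy[m]],1);r=cv2.minAreaRect(q.astype(np.float32));print(nm,m.sum(),np.round(np.median(q,0),1),np.round(r[0],1),np.round(r[1],1),round(r[2],1),np.percentile(P[m][:,2],[2,50,98]).round(4))
print("handle world",h2w(-72,0))
E
python3 look.py pics/w2.png
```

```text
t 4.05 p [0.4682 0.1785 0.2988] yawY 11.33 z [ 0.002 -0.    -1.   ] F [ 0.8  0.1 -0.2] w 0.0002 g 0.0 q [ 0.14  0.53  1.84 -0.    0.77 -0.06]
peg 703 [-128.7  127.8] [-127.4  127. ] [15.3 16.3] 34.5 [0.1257 0.1364 0.1447]
handle world [0.54792048 0.07426867]
```

View pics/w2.png

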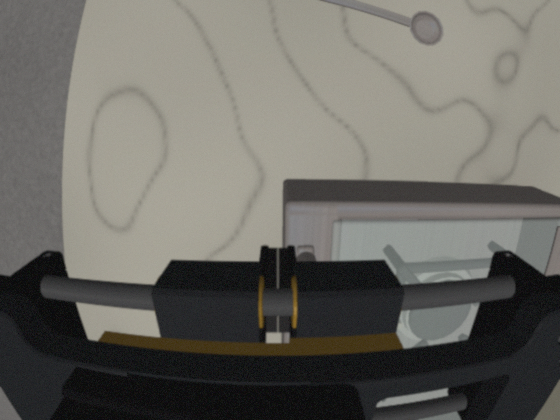

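step_arm --pt "0.004 0.001 0 0 0 0" --pt "0.003 0 0 0 0 0" --pt "0 0 0 0 0 0" --pt "0 0 0 0 0 0" --pt "-0.015 -0.003 0 0 0 0" --pt "-0.01 -0.002 0.03 0 0 0" --pt "0 -0.01 0.06 0 0 0" --pt "0.02 -0.04 0.02 0 0 0" --pt "0.04 -0.04 0 0 0 0" --pt "0.03 -0.01 0 0 0 0" --pt "0 0 0 0 0 0"

```text
time: 5.48
position: [0.5404, 0.0735, 0.4087]
tool_rot: [0.635, 0.773, 0.0, 0.001]
ft_force: [-0.4, 0.9, -0.2]
grip_width: 0.0006
grip_force: 0.0
```

```bash
python3 look.py pics/w3.png
```

```text
t 5.47 p [0.5404 0.0735 0.4087] yawY 11.22 z [ 0.002 -0.    -1.   ] F [-0.4  0.9 -0.2] w 0.0006 g 0.0 q [-0.07  0.42  1.63 -0.    1.1  -0.27]
handle 935 [-72.6   7.1] [-72.3   5.1] [ 9.4 65.6] 0.5 [0.1333 0.1384 0.1402]
peg 196 [-107.1  116. ] [-107.5  116.7] [11.2 11.6] 31.5 [0.1267 0.1349 0.1365]
handle world [0.54792048 0.07426867]
```

View pics/w3.png

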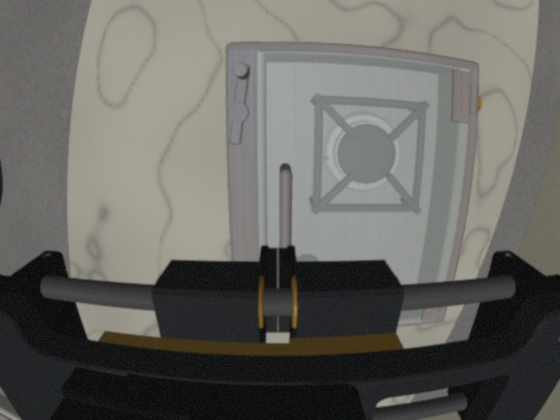

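step_arm --pt "0.0075 0.001 0 0 0 0" --pt "0 0 0 0 0 0" --pt "0 0 -0.03 0 0 0" --pt "0 0 -0.04 0 0 0" --pt "0 0 -0.0385 0 0 0" --pt "0 0 0 0 0 0" --pt "0 0 0 0 0 0" --jaw 0.05

```text
time: 6.4
position: [0.5473, 0.0761, 0.3013]
tool_rot: [0.634, 0.774, 0.0, 0.001]
ft_force: [0.2, 0.5, -0.1]
grip_width: 0.0491
grip_force: 0.0
```

step_arm --pt "0 0 0 0 0 0" --pt "0 0 0 0 0 0" --pt "0 0 0 0 0 0" --pt "0 0 0 0 0 0" --pt "0 0 0 0 0 0" --pt "0 0 0 0 0 0" --jaw 0 --squeeze 25

```text
time: 7.15
position: [0.547, 0.0757, 0.3003]
tool_rot: [0.634, 0.774, 0.0, 0.0]
ft_force: [-0.7, -0.4, 1.2]
grip_width: 0.0092
grip_force: 25.0
```

```bash
python3 - <<'E'
from h import *
st()
r=np.hypot(180,35);a0=np.arctan2(35,180)
th=np.linspace(0,1.52,20);ph=a0+th
hx=-r*np.cos(ph);z=r*np.sin(ph)
d=np.diff(np.stack([hx*np.cos(YAW),hx*np.sin(YAW),z],1),axis=0)/1000
print(d.round(4).tolist(),d.sum(0))
E
```

```text
t 7.15 p [0.547  0.0757 0.3003] yawY 11.34 z [ 0. -0. -1.] F [-0.7 -0.4  1.2] w 0.0092 g 25.0 q [-0.06  0.58  1.71 -0.    0.85 -0.26]
[[0.0033, 0.0007, 0.0143], [0.0044, 0.0009, 0.014], [0.0055, 0.0011, 0.0136], [0.0065, 0.0013, 0.0131], [0.0075, 0.0015, 0.0125], [0.0085, 0.0017, 0.0118], [0.0094, 0.0019, 0.0111], [0.0102, 0.0021, 0.0103], [0.011, 0.0022, 0.0094], [0.0117, 0.0024, 0.0085], [0.0123, 0.0025, 0.0075], [0.0129, 0.0026, 0.0065], [0.0134, 0.0027, 0.0054], [0.0137, 0.0028, 0.0043], [0.014, 0.0028, 0.0032], [0.0142, 0.0029, 0.002], [0.0144, 0.0029, 0.0009], [0.0144, 0.0029, -0.0003], [0.0143, 0.0029, -0.0015]] [0.20175495 0.04068093 0.14654493]
```

step_arm --pt "0.0033 0.0007 0.0143 0 0 0" --pt "0.0044 0.0009 0.014 0 0 0" --pt "0.0055 0.0011 0.0136 0 0 0" --pt "0.0065 0.0013 0.0131 0 0 0" --pt "0.0075 0.0015 0.0125 0 0 0" --pt "0.0085 0.0017 0.0118 0 0 0" --pt "0 0 0 0 0 0"

```text
time: 8.02
position: [0.5823, 0.0828, 0.3806]
tool_rot: [0.634, 0.774, -0.001, -0.0]
ft_force: [-3.1, -2.0, 2.3]
grip_width: 0.0087
grip_force: 25.0
```

step_arm --pt "0.0094 0.0019 0.0111 0 0 0" --pt "0.0102 0.0021 0.0103 0 0 0" --pt "0.011 0.0022 0.0094 0 0 0" --pt "0.0117 0.0024 0.0085 0 0 0" --pt "0.0123 0.0025 0.0075 0 0 0" --pt "0.0129 0.0026 0.0065 0 0 0" --pt "0.0134 0.0027 0.0054 0 0 0" --pt "0 0 0 0 0 0"

```text
time: 9.02
position: [0.6632, 0.099, 0.4419]
tool_rot: [0.634, 0.774, -0.0, 0.001]
ft_force: [-6.7, -3.4, 9.5]
grip_width: 0.0089
grip_force: 25.0
```

step_arm --pt "0.0137 0.0028 0.0043 0 0 0" --pt "0.014 0.0028 0.0032 0 0 0" --pt "0.0142 0.0029 0.002 0 0 0" --pt "0.0144 0.0029 0.0009 0 0 0" --pt "0.0144 0.0029 -0.0003 0 0 0" --pt "0.0143 0.0029 -0.0015 0 0 0" --pt "0 0 0 0 0 0" --pt "0 0 0 0 0 0"

```text
time: 10.02
position: [0.7493, 0.1161, 0.4492]
tool_rot: [0.634, 0.773, 0.002, 0.003]
ft_force: [2.2, -2.6, 4.2]
grip_width: 0.0091
grip_force: 25.0
```

step_arm --pt "0 0 0 0 0 0" --pt "0 0 0 0 0 0" --pt "0 0 0 0 0 0" --jaw 0.018

```text
time: 10.4
position: [0.7481, 0.1171, 0.4459]
tool_rot: [0.634, 0.774, -0.0, -0.001]
ft_force: [-0.7, -1.0, -1.2]
grip_width: 0.0177
grip_force: 0.0
```

step_arm --pt "0 0 0.012 0 0 0" --pt "0 0 0.018 0 0 0" --pt "0 0 0.03 0 0 0" --pt "0 0 0.03 0 0 0" --pt "0 0 0 0 0 0" --pt "0 0 0 0 0 0" --pt "0 0 0 0 0 0"

```text
time: 11.28
position: [0.7484, 0.1165, 0.5348]
tool_rot: [0.634, 0.774, -0.001, -0.001]
ft_force: [0.3, -0.4, -0.8]
grip_width: 0.0182
grip_force: 0.0
```

```bash
python3 - <<'E'
from h import *
st()
c=camera("scene");P=cloud(c);cv2.imwrite("pics/s2.png",c["pixels"][60:360,60:420])
for r in cut_out("lid","scene")[:2]:
    q=P[r["region"]&(c["depth"]>0)];X=(q[:,:2]-H0)*1000;hx=X@[np.cos(YAW),np.sin(YAW)]
    print(round(r["confidence"],2),np.percentile(hx,[5,50,95]).round(),np.percentile(q[:,2],[5,50,95]).round(3))
    k=(hx>60)&(hx<150)&(q[:,2]>.12)
    if k.sum()>50: print("slope dx/dz",np.polyfit(q[k,2],hx[k]/1000,1))
E
```

```text
t 11.28 p [0.7484 0.1165 0.5348] yawY 11.34 z [-0.004 -0.    -1.   ] F [ 0.3 -0.4 -0.8] w 0.0182 g 0.0 q [ 0.01  0.64  0.86  0.    1.64 -0.19]
0.89 [107. 112. 120.] [0.111 0.213 0.301]
slope dx/dz [-0.01798613  0.11664556]
0.62 [-109. -103.  -99.] [0.11  0.115 0.132]
```

View pics/s2.png

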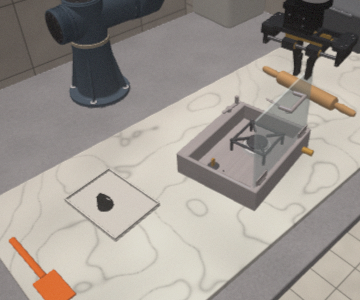

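step_arm --pt "-0.025 -0.034 0 0 0 0" --pt "-0.025 -0.034 0 0 0 0" --pt "-0.025 -0.034 0 0 0 0" --pt "-0.025 -0.034 0 0 0 0" --pt "-0.025 -0.034 -0.04 0 0 0" --pt "-0.025 -0.034 -0.04 0 0 0" --pt "0 0 0 0 0 0" --pt "0 0 0 0 0 0"

```text
time: 12.38
position: [0.5992, -0.0876, 0.4572]
tool_rot: [0.634, 0.773, 0.001, 0.0]
ft_force: [-0.7, 0.1, 1.0]
grip_width: 0.018
grip_force: 0.0
```

```bash
cat > spin.py <<'E'
from h import *
import sys
o=st();c=camera("wrist");P=wcloud(c,o)
c0,s0=np.cos(YAW),np.sin(YAW)
X=(P[...,:2]-H0)*1000;hx=c0*X[...,0]+s0*X[...,1];hy=-s0*X[...,0]+c0*X[...,1]
m=(P[...,2]>.064)&(P[...,2]<.085)&(hx>-75)&(hx<-15)&(hy>-120)&(hy<-60)&(c["depth"]>0)
q=np.stack([hx[m],hy[m]],1);print(m.sum(),"med",np.median(q,0).round(1),"rect",cv2.minAreaRect(q.astype(np.float32)) if m.sum()>4 else 0,"z",np.percentile(P[m][:,2],[5,50,95]).round(4) if m.any() else 0)
for v in (-45,):print("expected world",h2w(-45,-90),"measured",h2w(*np.median(q,0)))
# rim top outer edges and inner well
m=(P[...,2]>.092)&(P[...,2]<.105)&(abs(hx)<160)&(abs(hy)<190)&(c["depth"]>0)
print("rim",np.percentile(hx[m],[.5,99.5]).round(1),np.percentile(hy[m],[.5,99.5]).round(1),np.median(P[m][:,2]))
cv2.imwrite(sys.argv[1],c["pixels"])
E
python3 spin.py pics/w4.png
```

```text
t 12.38 p [ 0.5992 -0.0876  0.4572] yawY 11.31 z [ 0.001  0.    -1.   ] F [-0.7  0.1  1. ] w 0.018 g 0.0 q [-0.33  0.45  1.42  0.    1.27 -0.53]
59 med [-47.5 -92.1] rect ((-47.580039978027344, -92.6741943359375), (6.651156425476074, 10.12938404083252), 0.18044133484363556) z [0.0715 0.0743 0.0755]
expected world [ 0.59217696 -0.00861899] measured [ 0.59010941 -0.01119933]
rim [-125.  111.] [-151.3   46.1] 0.09834945760916397
```

View pics/w4.png

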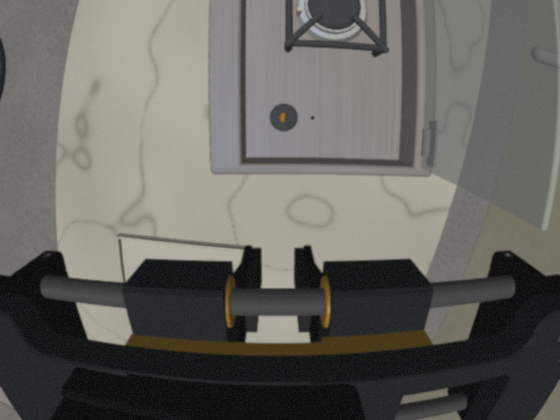

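step_arm --pt "-0.0205 -0.0225 -0.006 0 0 -9.6" --pt "-0.0205 -0.0225 -0.006 0 0 -9.6" --pt "-0.0205 -0.0225 -0.006 0 0 -9.6" --pt "-0.0205 -0.0225 -0.006 0 0 -9.6" --pt "-0.0205 -0.0225 -0.006 0 0 -9.6" --pt "-0.0205 -0.0225 -0.006 0 0 -9.6" --pt "-0.0205 -0.0225 -0.006 0 0 -9.6" --pt "-0.0205 -0.0225 -0.006 0 0 -9.6" --pt "-0.0205 -0.0225 -0.006 0 0 -9.6" --pt "0 0 0 0 0 0" --pt "0 0 0 0 0 0" --jaw 0.045

```text
time: 13.8
position: [0.4152, -0.2897, 0.4038]
tool_rot: [0.991, 0.131, 0.001, 0.001]
ft_force: [-0.0, 0.9, -0.3]
grip_width: 0.045
grip_force: 0.0
```

```bash
cat > knob.py <<'E'
from h import *
import sys
o=st();c=camera("wrist");P=wcloud(c,o);B=(.42,.56,-.37,-.22)
inb=(P[...,0]>B[0])&(P[...,0]<B[1])&(P[...,1]>B[2])&(P[...,1]<B[3])&(c["depth"]>0)
for nm,lo,hi in(("top",.048,.07),("skirt",.028,.038)):
    m=inb&(P[...,2]>lo)&(P[...,2]<hi)
    if m.sum()>5:
        q=P[m][:,:2].astype(np.float32)*1000;r=cv2.minAreaRect(q);print(nm,m.sum(),np.round(r[0],1),np.round(r[1],1),round(r[2],1),"z",np.percentile(P[m][:,2],[5,50,95]).round(4))
m=inb&(P[...,2]>.048);g=c["pixels"].max(-1)
v,u=np.where(m);print("pix",u.min(),u.max(),v.min(),v.max())
w=m&(g>110);print("white",w.sum(),P[w].mean(0).round(4) if w.any() else 0)
a=c["pixels"][max(0,v.min()-30):v.max()+30,max(0,u.min()-40):u.max()+40];cv2.imwrite(sys.argv[1],cv2.resize(a,None,fx=4,fy=4,interpolation=cv2.INTER_CUBIC)[:600,:800])
E
python3 knob.py pics/k1.png
```

```text
t 13.8 p [ 0.4152 -0.2897  0.4038] yawY -74.92 z [ 0.002 -0.001 -1.   ] F [-0.   0.9 -0.3] w 0.045 g 0.0 q [-0.83  0.37  1.73  0.    1.04  0.48]
top 659 [ 491.5 -293.9] [41.9 18.3] 18.1 z [0.0551 0.0567 0.058 ]
skirt 1081 [ 486. -314.] [140.4  79. ] 6.0 z [0.0293 0.0317 0.0354]
pix 29 559 102 419
white 266 [ 0.4529 -0.2883  0.2611]
```

View pics/k1.png

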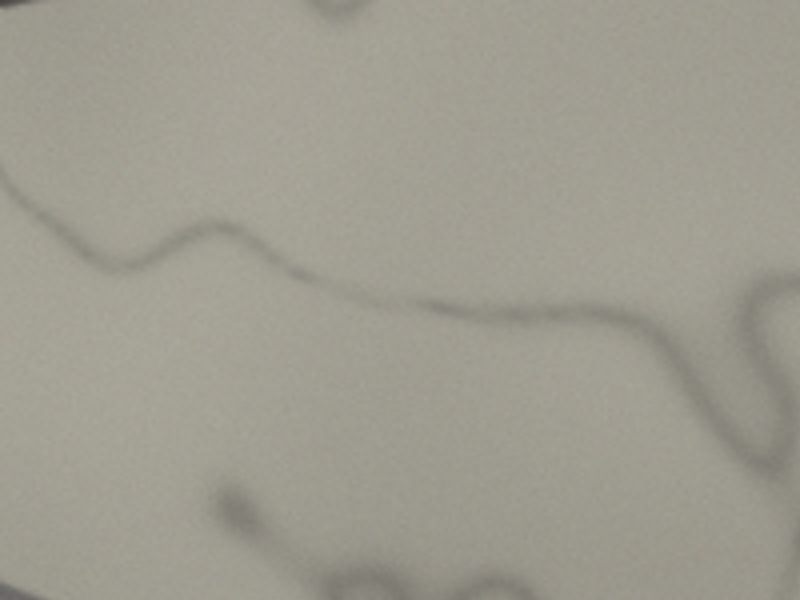

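```bash
python3 - <<'E'
import re
s=open('knob.py').read()
s=s.replace('m=inb&(P[...,2]>.048);g','m=inb&(P[...,2]>.048)&(P[...,2]<.07);g')
s+='''
a=np.radians(18.1);q=P[m][:,:2]*1000-[491.5,-293.9];A=q@[np.cos(a),np.sin(a)];B_=q@[-np.sin(a),np.cos(a)]
for x in range(-21,21,3):
    k=(A>=x)&(A<x+3)
    if k.sum(): print(x,k.sum(),B_[k].min().round(1),B_[k].max().round(1),"bright",g[m][k&(abs(B_)<4)].max() if (k&(abs(B_)<4)).any() else 0)
'''
open('knob.py','w').write(s)
E
python3 knob.py pics/k2.png
```

```text
t 13.85 p [ 0.4151 -0.2895  0.4036] yawY -74.9 z [ 0.002 -0.001 -1.   ] F [ 0.9  0.2 -0.2] w 0.0449 g 0.0 q [-0.83  0.37  1.73  0.    1.04  0.48]
top 665 [ 491.4 -294. ] [42.  18.2] 20.1 z [0.0551 0.0566 0.058 ]
skirt 1082 [ 486.1 -314.1] [140.5  78.9] 6.2 z [0.0293 0.0318 0.0355]
pix 291 310 102 143
white 40 [ 0.4942 -0.2934  0.0569]
-21 49 -8.6 8.4 bright 124
-18 52 -8.5 8.4 bright 47
-15 54 -8.6 8.4 bright 45
-12 54 -8.7 8.3 bright 44
-9 54 -8.9 8.2 bright 46
-6 54 -9.1 8.1 bright 45
-3 53 -9.3 8.0 bright 44
0 50 -8.2 7.8 bright 43
3 52 -8.4 8.8 bright 114
6 56 -8.5 9.3 bright 154
9 56 -8.8 9.3 bright 157
12 44 -7.8 8.3 bright 154
15 27 -4.8 5.8 bright 150
18 10 -1.9 2.7 bright 135
```

View pics/k2.png

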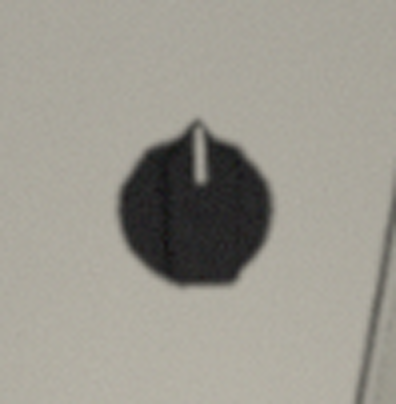

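step_arm --pt "0.03 -0.002 -0.03 0 0 2.4" --pt "0.03 -0.0025 -0.03 0 0 0" --pt "0.0155 0 -0.04 0 0 0" --pt "0 0 -0.03 0 0 0" --pt "0 0 -0.02 0 0 0" --pt "0 0 -0.02 0 0 0" --pt "0 0 -0.018 0 0 0" --pt "0 0 0 0 0 0" --pt "0 0 0 0 0 0"

```text
time: 15.02
position: [0.49, -0.2945, 0.2153]
tool_rot: [0.989, 0.151, 0.0, 0.0]
ft_force: [0.9, -0.4, -0.2]
grip_width: 0.045
grip_force: 0.0
```

step_arm --pt "0 0 0 0 0 0" --pt "0 0 0 0 0 0" --pt "0 0 0 0 0 0" --pt "0 0 0 0 0 0" --pt "0 0 0 0 0 0" --pt "0 0 0 0 0 0" --jaw 0 --squeeze 45

```text
time: 15.78
position: [0.4896, -0.2946, 0.2151]
tool_rot: [0.989, 0.151, 0.0, 0.0]
ft_force: [-0.6, 1.4, 3.5]
grip_width: 0.0175
grip_force: 45.0
```

```bash
python3 -c "
from h import *
st()"
```

```text
t 15.78 p [ 0.4896 -0.2946  0.2151] yawY -72.65 z [ 0. -0. -1.] F [-0.6  1.4  3.5] w 0.0175 g 45.0 q [-0.74  0.73  1.7  -0.    0.7   0.53]
```

step_arm --pt "0 0 0.02 0 0 0" --pt "0 0 0.04 0 0 0" --pt "0 0.01 0.056 0 0 -2" --pt "0.005 0.04 0.045 0 0 -2" --pt "0.005 0.05 0.045 0 0 -2" --pt "0.005 0.05 0 0 0 0" --pt "0.005 0.05 0 0 0 0" --pt "0.005 0.05 0 0 0 0" --pt "0 0.0185 0 0 0 0" --pt "0 0 0 0 0 0" --pt "0 0 0 0 0 0"

```text
time: 17.15
position: [0.5143, -0.0307, 0.4174]
tool_rot: [0.995, 0.098, -0.0, 0.0]
ft_force: [0.5, 0.5, -1.0]
grip_width: 0.0173
grip_force: 45.0
```

```bash
cat >> spin.py <<'E'
mm=(abs(hx+46)<25)&(abs(hy+91)<25)&(c["depth"]>0);v,u=np.where(mm);print("pix",u.min(),u.max(),v.min(),v.max())
px=c["pixels"].astype(int);br=mm&(px[...,2]-px[...,0]>60)&(P[...,2]>.055)
print("brass",br.sum(),h2w(hx[br].mean(),hy[br].mean()) if br.any() else 0)
x=q[:,0]
for a in range(-56,-36,2):
    k=(x>=a)&(x<a+2)
    if k.any():print(a,k.sum(),q[k,1].min().round(1),q[k,1].max().round(1))
# well inner wall / rim line directions for yaw
im=c["pixels"][v.min()-20:v.max()+20,u.min()-20:u.max()+20];cv2.imwrite(sys.argv[1],cv2.resize(im,None,fx=6,fy=6,interpolation=cv2.INTER_CUBIC)[:600,:800])
E
python3 spin.py pics/w5.png
```

```text
t 17.15 p [ 0.5143 -0.0307  0.4174] yawY -78.7 z [-0.    -0.001 -1.   ] F [ 0.5  0.5 -1. ] w 0.0173 g 45.0 q [-0.28  0.36  1.69 -0.    1.09  1.1 ]
82 med [-47.1 -92.5] rect ((-47.628089904785156, -91.97006225585938), (10.869013786315918, 7.040687084197998), 89.70931243896484) z [0.0716 0.0738 0.0754]
expected world [ 0.59217696 -0.00861899] measured [ 0.59059924 -0.01145921]
rim [-124.4   95.8] [-151.7  145.5] 0.09827588836353113
pix 249 295 92 138
brass 58 [ 0.59023534 -0.01132633]
-52 13 -95.4 -88.5
-50 21 -97.4 -87.5
-48 24 -97.4 -86.5
-46 24 -97.4 -86.6
```

View pics/w5.png

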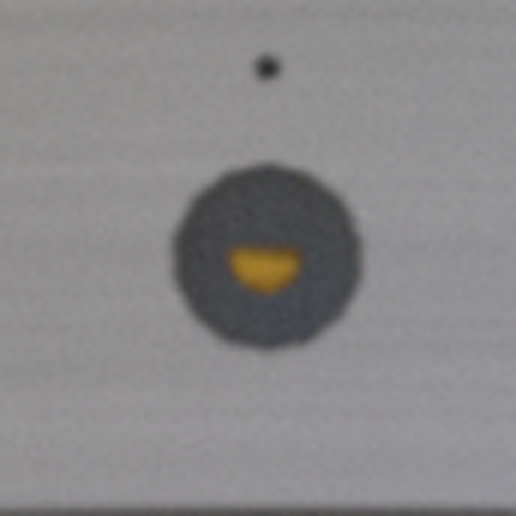

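step_arm --pt "0.03 0.01 -0.02 0 0 0" --pt "0.03 0.0097 -0.03 0 0 0" --pt "0.0162 0 -0.04 0 0 0" --pt "0 0 -0.03 0 0 0" --pt "0 0 -0.012 0 0 0" --pt "0 0 0 0 0 0" --pt "0 0 0 0 0 0" --pt "0 0 0 0 0 0"

```text
time: 18.2
position: [0.5907, -0.0101, 0.287]
tool_rot: [0.995, 0.099, 0.001, 0.0]
ft_force: [-0.3, -0.1, -0.4]
grip_width: 0.0174
grip_force: 45.0
```

step_arm --pt "0 -0.0007 -0.012 0 0 0" --pt "0 0 -0.008 0 0 0" --pt "0 0 -0.002 0 0 0" --pt "0 0 -0.002 0 0 0" --pt "0 0 0 0 0 0" --pt "0 0 0 0 0 0"

```text
time: 18.95
position: [0.5908, -0.0107, 0.2616]
tool_rot: [0.995, 0.099, 0.001, 0.0]
ft_force: [2.6, 0.4, -2.1]
grip_width: 0.0174
grip_force: 45.0
```

```bash
python3 -c "
from h import *
st();camera('scene');st();camera('side');st()"
```

```text
t 18.95 p [ 0.5908 -0.0107  0.2616] yawY -78.66 z [ 0.002 -0.    -1.   ] F [ 2.6  0.4 -2.1] w 0.0174 g 45.0 q [-0.21  0.68  1.63  0.    0.83  1.17]
t 19.0 p [ 0.5908 -0.0107  0.2616] yawY -78.67 z [ 0.001 -0.    -1.   ] F [ 3.6  1.1 -2.9] w 0.0178 g 45.0 q [-0.21  0.68  1.63  0.    0.83  1.17]
t 19.05 p [ 0.5907 -0.0107  0.2616] yawY -78.66 z [ 0.001 -0.    -1.   ] F [ 4.2  1.2 -2.2] w 0.0175 g 45.0 q [-0.21  0.68  1.63  0.    0.83  1.17]
```

step_arm --pt "0.001 0.0003 0 0 0 0" --pt "0 0 -0.001 0 0 0" --pt "0 0 -0.001 0 0 0" --pt "0 0 0 0 0 0" --pt "0 0 0 0 0 0"

```text
time: 19.68
position: [0.5913, -0.0103, 0.2595]
tool_rot: [0.995, 0.099, -0.0, -0.0]
ft_force: [2.0, -0.2, -0.7]
grip_width: 0.0177
grip_force: 45.0
```

Going down freely, little vertical force; nudge +x slightly and continue.

step_arm --pt "0.0005 0 -0.001 0 0 0" --pt "0 0 -0.002 0 0 0" --pt "0 0 -0.002 0 0 0" --pt "0 0 0 0 0 0" --pt "0 0 0 0 0 0"

```text
time: 20.3
position: [0.5916, -0.0103, 0.2543]
tool_rot: [0.995, 0.099, -0.001, -0.0]
ft_force: [0.4, 0.6, -0.5]
grip_width: 0.0175
grip_force: 45.0
```

step_arm --pt "0 0 -0.002 0 0 0" --pt "0 0 -0.002 0 0 0" --pt "0 0 -0.002 0 0 0" --pt "0 0 0 0 0 0" --pt "0 0 0 0 0 0"

```text
time: 20.92
position: [0.5919, -0.0104, 0.2485]
tool_rot: [0.995, 0.099, -0.0, -0.0]
ft_force: [0.2, -0.1, -1.1]
grip_width: 0.0176
grip_force: 45.0
```

step_arm --pt "0 0 -0.001 0 0 0" --pt "0 0 -0.001 0 0 0" --pt "0 0 -0.001 0 0 0" --pt "0 0 0 0 0 0" --pt "0 0 0 0 0 0"

```text
time: 21.55
position: [0.5919, -0.0103, 0.246]
tool_rot: [0.995, 0.099, 0.0, 0.0]
ft_force: [-2.0, -0.5, 5.1]
grip_width: 0.0175
grip_force: 45.0
```

Spring reached as expected; press on by about 4 mm.

step_arm --pt "0 0 -0.0015 0 0 0" --pt "0 0 -0.0015 0 0 0" --pt "0 0 0 0 0 0" --pt "0 0 0 0 0 0"

```text
time: 22.05
position: [0.5919, -0.0103, 0.2435]
tool_rot: [0.995, 0.099, 0.0, 0.0]
ft_force: [-2.2, 0.0, 9.0]
grip_width: 0.0173
grip_force: 45.0
```

step_arm --pt "0 0 -0.001 0 0 0" --pt "0 0 -0.001 0 0 0" --pt "0 0 0 0 0 0" --pt "0 0 0 0 0 0"

```text
time: 22.55
position: [0.5919, -0.0103, 0.2419]
tool_rot: [0.995, 0.099, 0.0, 0.0]
ft_force: [-2.6, 0.9, 10.9]
grip_width: 0.0172
grip_force: 45.0
```

step_arm --pt "0 0 -0.001 0 0 0" --pt "0 0 -0.001 0 0 0" --pt "0 0 0 0 0 0" --pt "0 0 0 0 0 0" --pt "0 0 0 0 0 0"

```text
time: 23.18
position: [0.5919, -0.0103, 0.2417]
tool_rot: [0.995, 0.099, 0.001, 0.0]
ft_force: [-4.4, 0.7, 21.0]
grip_width: 0.0175
grip_force: 45.0
```

```bash
python3 -c "
from h import *
st()
c=camera('scene');P=cloud(c)
for l in('lid','latch_peg'):
    for r in cut_out(l,'scene')[:1]:
        q=P[r['region']&(c['depth']>0)];print(l,round(r['confidence'],2),np.median(q,0).round(3),np.percentile(q[:,2],[5,95]).round(3))
st();cv2.imwrite('pics/s3.png',cv2.resize(c['pixels'][120:280,220:400],None,fx=3,fy=3))"
```

```text
t 23.18 p [ 0.5919 -0.0103  0.2417] yawY -78.64 z [ 0.001 -0.    -1.   ] F [-4.4  0.7 21. ] w 0.0175 g 45.0 q [-0.21  0.71  1.64 -0.    0.79  1.17]
lid 0.96 [0.735 0.084 0.215] [0.116 0.302]
latch_peg 0.53 [0.496 0.18  0.122] [0.11  0.135]
t 23.32 p [ 0.5919 -0.0103  0.2417] yawY -78.64 z [ 0.001 -0.001 -1.   ] F [-4.9  0.6 20.3] w 0.0173 g 45.0 q [-0.21  0.71  1.64 -0.    0.79  1.17]
```

View pics/s3.png

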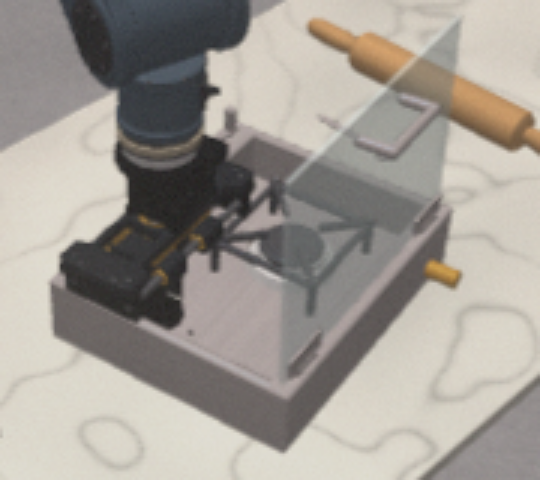

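The picture shows the lid standing (bar at about (400,130)), the latch peg aside (230,118) and the gripper over the spindle. The stop force of 21 N at the predicted height shows the tap is fully in.

```bash
python3 -c "
from rig import hand_in
print(hand_in())"
```

```text
the job is handed in; nothing more can be done
None
```

I handed the job in with the latch swung aside, the lid standing upright, and the knob on the spindle, still gripped and pressed down to the tap's stop (about 21 N, at the predicted height); the hand-in returned no verdict.

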